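# Tip the craft figurines out of the tilting pot into a catch tray

### The job

Slide the blue catch tray under the yellow tilting pot, then tip the pot forward by its black-sleeved bar until all three figurines have dropped into the tray, none onto the table. Swing the pot back until it stands fully upright again, leaving the tray flat on the table with the three figurines in it, and do not knock the bead case, glue stick or purple paint pot about.

Things in the scene. Friction and masses are not known exactly. Their poses are not given: they have to be found in the camera images.
- tip_stand: Grey steel stand fixed to the table, placed and turned differently each time; the pot hangs in its yoke. Origin on the table straight below the pot's pivot, which is 125 mm up; the pot tips toward its -x, the pivot runs along y. Yoke arms: z 112 to 138 mm, outermost at y = +-74 mm, from x = -13 mm back to the column. Below and in front of the pot the table is free
- tip_pot (a joint): Tilt of the yellow pot (rad): 0 upright at a stop, growing toward the stand's -x, stop at 2.27 (mouth down and forward, drains). Stiff hinge, stays where left: 0.09 N m, some 1 N at the bar. Round, flared, 80 mm across at the foot, 92 at the rim, wall 3; upright its foot is 82 mm and its rim 152 mm above the table; in turning it stays 62 mm or more above the table
- pot_bar (a point): Middle of the level bar behind the pot, along the stand's y, in a black sleeve 14 mm thick, 50 mm long. Upright it is 80 mm behind (+x) and 47 mm above the pivot, 34 mm clear of the rim; it swings over the top, always above the pivot, to 87 mm in front of and 31 mm above it at full tilt. Push it forward from behind, and back from in front. Its frame tips with the pot
- stand_back (a point): Foot of the stand's column, on the table 78 mm behind the pivot (stand's +x). Column 16 x 50 mm, with a cross-piece 136 mm wide on top reaching 136 mm high; base plate 8 mm thick, 130 mm wide, from 65 to 141 mm behind the pivot
- pot_mouth (a point): Centre of the pot's mouth, level with the rim, 27 mm above the pivot when upright; z points out of the mouth
- drop_spot (a point): Point on the table 45 mm in front of the pivot (stand's -x), about which the figurines land; the tray's middle belongs here, its long side along the stand's y
- catch_tray: Loose blue open tray, 180 mm (its x) by 220 mm (its y), 26 mm high, walls and floor 5 mm thick, 0.3 kg, origin at the middle of its underside. Starts beside the stand, left or right. It fits beneath the pot
- pumpkin_orange: Orange pumpkin figurine with green leaves, 34 mm wide, 31 mm high, origin in the middle of its underside; starts in the pot
- pumpkin_yellow: Yellow figurine of two stacked pumpkins, 31 mm wide, 38 mm high, origin in the middle of its underside; starts in the pot
- cat_black: Black cat figurine, 17 mm wide, 28 mm high, origin in the middle of its underside; starts in the pot
- bead_case: Clear shut bead case, 122 x 172 x 33 mm, lying beside the stand on the side where the tray is not; origin in the middle of its underside. Bystander
- glue_stick: Yellow glue stick standing upright behind, to the left, 28 mm thick, 96 mm high, origin under its middle. Bystander
- paint_pot_1: Purple paint pot with a white lid behind, to the right, 37 mm wide, 41 mm high, origin under its middle. Bystander

How it is judged (in metres and radians):
On the way:
1. the pot is tipped well past level (value of joint tip_pot above 1.75 rad), for 0.2 s.
At the end, for the whole second after the job is handed in: The pot is upright again (tilt under 0.12 rad); the tray lies flat on the table (raised under 6 mm, tilted under 0.06 rad) and all three figurines lie at rest in it, within its walls and under 50 mm above its underside (value of joint tip_pot below 0.12 rad and height (world z) of catch_tray below 0.006 m and angle between catch_tray's own z axis and vertical below 0.06 rad and x of pumpkin_orange in the frame of catch_tray between -0.09 and 0.09 m and y of pumpkin_orange in the frame of catch_tray between -0.11 and 0.11 m and z of each of pumpkin_orange, pumpkin_yellow, cat_black in the frame of catch_tray below 0.05 m and linear speed of each of pumpkin_orange, pumpkin_yellow, cat_black below 0.03 m/s and x of pumpkin_yellow in the frame of catch_tray between -0.09 and 0.09 m and y of pumpkin_yellow in the frame of catch_tray between -0.11 and 0.11 m and x of cat_black in the frame of catch_tray between -0.09 and 0.09 m and y of cat_black in the frame of catch_tray between -0.11 and 0.11 m); the robot touches nothing.
It fails at once if a figurine drops onto the table outside the tray ((height (world z) of pumpkin_orange below 0.03 m and not (x of pumpkin_orange in the frame of catch_tray between -0.09 and 0.09 m and y of pumpkin_orange in the frame of catch_tray between -0.11 and 0.11 m)) or (height (world z) of pumpkin_yellow below 0.03 m and not (x of pumpkin_yellow in the frame of catch_tray between -0.09 and 0.09 m and y of pumpkin_yellow in the frame of catch_tray between -0.11 and 0.11 m)) or (height (world z) of cat_black below 0.03 m and not (x of cat_black in the frame of catch_tray between -0.09 and 0.09 m and y of cat_black in the frame of catch_tray between -0.11 and 0.11 m))).
It fails at once if the bead case, glue stick or paint pot is shoved more than 40 mm or tipped over (distance of any of bead_case, glue_stick, paint_pot_1 from where it was at the start of the episode above 0.04 m or angle between any of bead_case, glue_stick, paint_pot_1's own z axis and vertical above 0.6 rad).
It also fails if it takes over 72 s, if anything falls off the work surface, if the arm or the gripper's body presses on something with over 40 N, if the wrist force passes 120 N, or if a joint passes its speed limit or range.

### The arm

A 6-joint arm with a two-finger parallel gripper is mounted at the origin on a cart in front of the work surface, level with it; the furniture and walls round the work are solid. World frame = base frame: x ahead of the robot, y to its left, z up, the work surface at z = 0. Lengths are in mm, angles in degrees, forces in N, time in s.
With the tool pointing down it reaches from about 350 to 850 mm from the base axis. Payload 8.1 kg.
Tool frame: the origin (TCP) lies at the centre of the arm's flange, where the gripper is bolted on; the fingertips stand 173 mm ahead of it and the grasp point (between the pads) lies 155 mm ahead of it; z points along the fingers, y is the line along which they close (so a half turn about z gives the same grasp; the last joint's range is limited). The gripper opens to 85 mm and grips with 20 to 120 N. Pads are 22 mm wide; open, the fingers measure 114 mm over their backs; the gripper's body (76 mm by 85 mm) begins 54 mm behind the grasp point. The pads swing forward as they close: fully open they stand 13 mm farther back than shut.
Start: joints at [-80.638, 7.471, 85.268, -0, 87.261, -4.893], TCP at [147.765, -581.526, 404.692] pointing down, gripper open.
Joint ranges: [-169.43, 169.43], [-51.17, 129.36], [1.28, 143.12], [-76.62, 256.62], [0, 156.53], [-152.29, 152.29]. Speed limits (degrees/s): [136.94, 136.94, 159.86, 180, 180, 180].

### API

Orientations are given as [roll, pitch, yaw] about the fixed x, y, z axes, in that order (R = Rz(yaw) Ry(pitch) Rx(roll)).
In Python, from bench import * gives the robot as it stands.
- The arm moves only by the shell command python3 -m jog 'ROWS' [FORCE]. ROWS is text: rows parted by semicolons, each of 7 numbers parted by spaces: the shift along the tool's x, y, z scaled (see below), then the turn, a rotation vector about the tool's x, y, z scaled (see below), then the closure, from -1 (fully open) to 1 (shut). In form: tx ty tz wx wy wz hand; .... A call has 1 to 5 rows; each row shifts and turns the commanded pose from where the row before left it, along the tool's axes as they then stand; what a row does not reach is not made up. The controller multiplies each number of a shift by 0.1 m and each number of a turn by 60 degrees. A row lasts 1/8 s, in which the tool goes at most 62.5 mm and 10.7 degrees, less where a joint would pass 70% of its speed; a pose out of reach is approached as far as the arm can. A call with a number of a shift or a turn outside -1 to 1 is refused whole. A call with a gripper value outside its range is refused whole. The fingers move at their own pace and stop on an object; FORCE is the grip in N (left out, the last holds). Time passes only in rows, so rows that do not move let the fingers close. It gives the time, the measured TCP pose, the force, the opening and the grip force at its end, in the units of the state.
- sense(): the state, without advancing time (a new reading comes with each control period).
- snapshot(name): name is "scene" or "side" or "wrist"; returns a dict with "img" (400x640x3 uint8, red, green, blue), "fx", "fy", "cx", "cy" (pixels), "dist" ([k1, k2, p1, p2, k3] as OpenCV has them; the pictures are not rectified), "extrinsics" (4x4, takes a point from camera to world coordinates). Camera axes: x right, y down, z forward; pixel columns grow to the right and rows downward; lengths in mm; the calibration is good to about 2 mm. A picture is of the moment at which its call begins. There is no depth.
- hand_in(): hands the job in; it is judged then, once.
The state is a dict: "time": time; "joint_pos": joint angles; "qd": joint speeds; "joint_efforts": joint torques, N m; "tool_pos": TCP position; "tcp_rot": TCP orientation; "ft_force": force on the tool from outside, world axes, zero at the start; "wrist_torque": the same for the moment, N m; "finger_gap": finger opening in mm; "grip_force": force on a finger pad.
Only numpy, scipy, OpenCV 4.12 (cv2) and the standard library are available. Lean on these libraries where they do the work, as an engineer would, in place of code of your own. Each camera call takes 0.05 s, during which the arm holds its last target. There are 200 camera calls.

## Working session

There is one attempt and no reset: what is moved stays moved. The work goes in short steps, Python scripts to look and compute and a shell command to move; the robot and the scene stay as the last step left them, time stands still between calls to the robot, and variables do not carry over. Pictures are saved under pics/ and viewed, at most 10 in all, crops included, and the job is handed in when it is done.

```bash
mkdir -p pics
cat > h.py <<'E'
from bench import *
import numpy as np, cv2
def cam(n):
    s=snapshot(n); s['K']=np.array([[s['fx'],0,s['cx']],[0,s['fy'],s['cy']],[0,0,1.]]); return s
def ray(s,px):
    u=cv2.undistortPoints(np.array(px,float).reshape(-1,1,2),s['K'],np.array(s['dist'],float)).reshape(-1,2)
    E=np.array(s['extrinsics']); d=np.c_[u,np.ones(len(u))]@E[:3,:3].T
    return E[:3,3],d
def plane(s,px,z):
    o,d=ray(s,px); return o+d*((z-o[2])/d[:,2])[:,None]
def proj(s,P):
    E=np.linalg.inv(np.array(s['extrinsics'])); r=cv2.Rodrigues(E[:3,:3])[0]
    return cv2.projectPoints(np.array(P,float).reshape(-1,1,3),r,E[:3,3],s['K'],np.array(s['dist'],float))[0].reshape(-1,2)
def save(s,f): cv2.imwrite('pics/'+f+'.png',s['img'][:,:,::-1])
E
python3 - <<'E'
from h import *
a=cam('scene');b=cam('side')
cv2.imwrite('pics/0.png',np.vstack([a['img'],b['img']])[:,:,::-1][:, :])
im=cv2.resize(np.vstack([a['img'],b['img']])[:,:,::-1],(480,600));
save(a,'scene0');save(b,'side0')
for s in(a,b):print(np.round(s['extrinsics'],2).tolist(),s['fx'])
print(sense())
E
```

```text
[[-0.7, -0.49, 0.52, 20.42], [-0.72, 0.49, -0.5, 555.75], [-0.01, -0.72, -0.69, 894.43], [0.0, 0.0, 0.0, 1.0]] 385.0956907636224
[[-0.45, -0.76, 0.47, -31.53], [-0.9, 0.37, -0.24, 320.15], [0.01, -0.53, -0.85, 1298.0], [0.0, 0.0, 0.0, 1.0]] 464.30212740508904
{'time': 0.1, 'joint_pos': array([-8.06389526e+01,  7.51171675e+00,  8.53244578e+01, -2.23705958e-03,
        8.72595669e+01, -4.89248525e+00]), 'qd': array([ 0.06914613, -0.13909615, -0.11221911,  0.01327029,  0.0446063 ,
        0.02561528]), 'joint_efforts': array([ 2.64830793e-03, -5.70948565e+01, -5.01941335e+01, -5.21201787e-05,
        8.06678989e-03,  6.58590648e-05]), 'tool_pos': array([ 147.71458817, -581.32129434,  403.72572312]), 'tcp_rot': array([-1.79904417e+02, -5.93923898e-03,  1.42536366e+01]), 'ft_force': array([-0.47881051, -0.25377073,  0.33774007]), 'wrist_torque': array([ 0.01651977,  0.10504832, -0.01056764]), 'grip_force': 0.0, 'finger_gap': 85.38055321783992}
```

View pics/scene0.png

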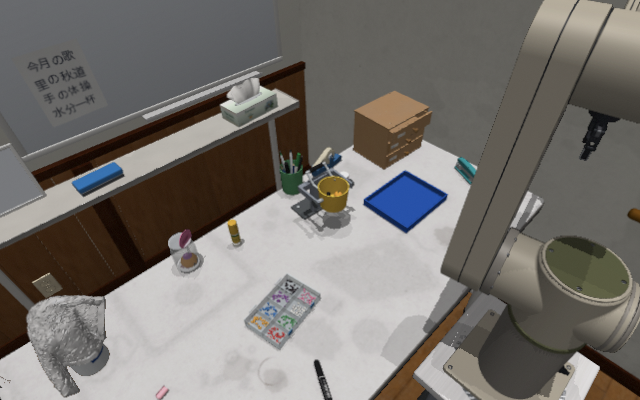

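View pics/side0.png

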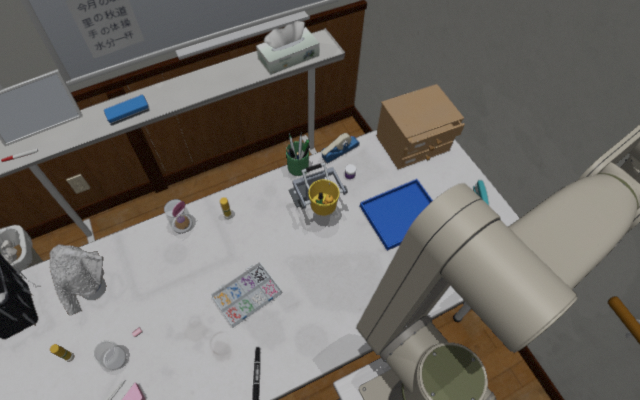

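The scene picture shows the pot at about (333,193), the tray at (405,200) on the right, the bead case at (283,310) on the left and the glue stick at (235,233). The side picture shows the pot at (323,197), the tray at (402,213) and the paint pot at (350,172). Next I measure and zoom in.

Run:
```python
from h import *
for n in('scene','side'):
    s=cam(n);hsv=cv2.cvtColor(s['img'],cv2.COLOR_RGB2HSV)
    m=cv2.inRange(hsv,(108,150,60),(125,255,255)); x0=345
    m[:,:x0]=0; m[:150]=0
    c=max(cv2.findContours(m,0,2)[0],key=cv2.contourArea)
    r=cv2.minAreaRect(c); ap=cv2.approxPolyDP(cv2.convexHull(c),6,True).reshape(-1,2)
    print(n,'tray',ap.tolist(),np.round(plane(s,ap,26)).tolist())
    m=cv2.inRange(hsv,(18,150,90),(30,255,255)); m[:,:290]=0; m[:, 360:]=0; m[:150]=0;m[240:]=0
    c=max(cv2.findContours(m,0,2)[0],key=cv2.contourArea); print('pot',cv2.boundingRect(c))
    e=cv2.fitEllipse(cv2.convexHull(c)); print(e, plane(s,[e[0]],125).round())
    x,y,w,h=cv2.boundingRect(c); cx,cy=x+w//2,y+h//2
    cr=s['img'][cy-60:cy+40,cx-60:cx+70]
    print('crop origin',cx-60,cy-60)
    cv2.imwrite(f'pics/c_{n}.png',cv2.resize(cr,None,fx=6,fy=6,interpolation=2)[:,:,::-1])
```

```text
scene tray [[404, 171], [446, 194], [406, 231], [364, 204]] [[593.0, -381.0, 26.0], [421.0, -383.0, 26.0], [414.0, -156.0, 26.0], [581.0, -154.0, 26.0]]
pot (318, 177, 31, 35)
((332.8341979980469, 192.96890258789062), (32.673179626464844, 36.65354919433594), 2.2242257595062256) [[614. -43. 125.]]
crop origin 273 134
side tray [[416, 180], [431, 200], [387, 248], [361, 203]] [[589.0, -383.0, 26.0], [501.0, -384.0, 26.0], [417.0, -165.0, 26.0], [592.0, -173.0, 26.0]]
pot (309, 180, 29, 35)
((322.9079284667969, 196.83790588378906), (29.64620590209961, 34.970821380615234), 179.31298828125) [[613. -43. 125.]]
crop origin 263 137
```

View pics/c_side.png

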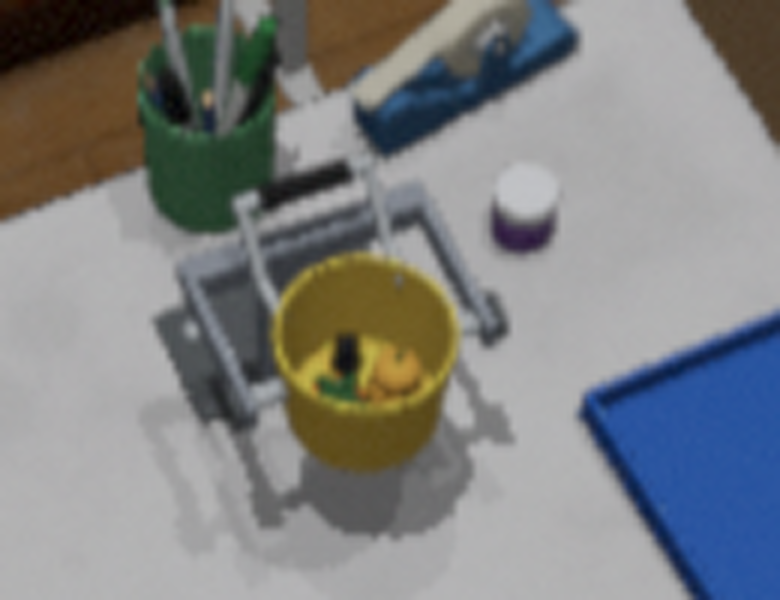

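View pics/c_scene.png

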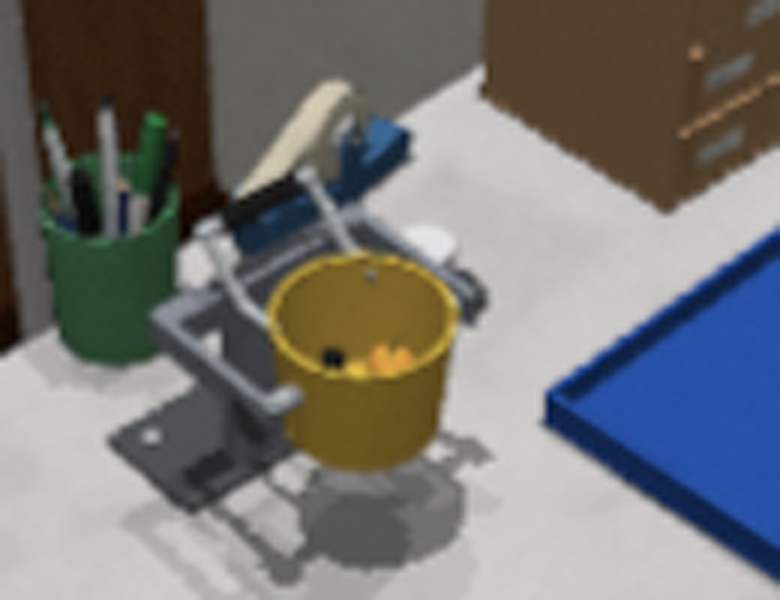

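The crops show the sleeve ends, in crop pixels, at side (263,195)-(350,173) and scene (222,215)-(300,185). The rim centres are near side (368,332) and scene (363,314). The yoke opens toward the robot, and the figurines are in the pot.

Run:
```python
from h import *
O={'scene':(273,134),'side':(263,137)}
P={'side':[(263,195),(350,173),(368,332),(245,405),(490,325),(525,190)],'scene':[(222,215),(300,185),(363,314),(285,400),(470,298),(430,240)]}
Z=[172,172,152,125,125,41]
S={}
for n in O:
    s=cam(n);S[n]=[ray(s,(np.array(p)/6+O[n]-.4)) for p in P[n]]
    print(n,[plane(s,np.array(p)/6+np.array(O[n])-.4,z)[0].round().tolist() for p,z in zip(P[n],Z)])
for i in range(6):
    (o1,d1),(o2,d2)=S['scene'][i],S['side'][i];d1=d1[0];d2=d2[0]
    t=np.linalg.lstsq(np.c_[d1,-d2],o2-o1,rcond=None)[0];p,q=o1+d1*t[0],o2+d2*t[1]
    print(((p+q)/2).round(),np.linalg.norm(p-q).round(1))
s=cam('scene')
hsv=cv2.cvtColor(s['img'],cv2.COLOR_RGB2HSV)
print('glue',plane(s,[(235,245)],0).round(),'case',plane(s,[(285,276),(320,297),(280,347),(246,320)],30).round().tolist())
```

```text
scene [[700.0, -31.0, 172.0], [690.0, -75.0, 172.0], [614.0, -44.0, 152.0], [618.0, 5.0, 125.0], [606.0, -113.0, 125.0], [721.0, -207.0, 41.0]]
side [[696.0, -29.0, 172.0], [689.0, -74.0, 172.0], [612.0, -46.0, 152.0], [616.0, 20.0, 125.0], [604.0, -111.0, 125.0], [719.0, -202.0, 41.0]]
[694. -27. 177.] 2.4
[688. -73. 174.] 0.3
[614. -46. 150.] 2.1
[597.  27. 154.] 4.4
[ 602. -109.  129.] 0.9
[ 713. -198.   51.] 0.7
glue [[754. 234.   0.]] case [[543.0, 211.0, 30.0], [429.0, 189.0, 30.0], [397.0, 348.0, 30.0], [510.0, 364.0, 30.0]]
```

```bash
python3 -m jog '0 0 0 0 0 -0.161 -1;0 0 0 0 0 -0.161 -1;0 0 0 0 0 -0.161 -1;0 0 0 0 0 -0.161 -1;0 0 0 0 0 -0.161 -1'; python3 -m jog '0 0 0 0 0 -0.161 -1;0 0 0 0 0 -0.161 -1;0 0 0 0 0 -0.161 -1;0 0 0 0 0 0 -1'
python3 -m jog '0.38 0.35 0.1 0 0 0 -1;0.38 0.35 0.1 0 0 0 -1;0.38 0.35 0.1 0 0 0 -1;0.38 0.35 0.1 0 0 0 -1;0 0 0 0 0 0 -1'; python3 -m jog '0.38 0.35 0.1 0 0 0 -1;0.38 0.35 0.1 0 0 0 -1;0.38 0.35 0.1 0 0 0 -1;0.38 0.35 0.1 0 0 0 -1;0 0 0 0 0 0 -1'
python3 - <<'E'
from h import *
s=cam('wrist');save(s,'w1')
b=cam('side')
print(proj(b,[(753,-20,0)]))
for n,px in (('cup rim far/near side',[(286,158),(309,158)]),):print(plane(b,px,100).round())
hsv=cv2.cvtColor(s['img'],cv2.COLOR_RGB2HSV)
m=cv2.inRange(hsv,(105,140,40),(128,255,255))
c=max(cv2.findContours(m,0,2)[0],key=cv2.contourArea)
ap=cv2.approxPolyDP(cv2.convexHull(c),8,True).reshape(-1,2);print(ap.tolist(),plane(s,ap,26).round().tolist())
E
```

```text
time: 0.98
tool_pos: [147.8, -581.5, 404.7]
tcp_rot: [-180.0, -0.0, 62.9]
ft_force: [-0.7, 0.3, 0.6]
finger_gap: 85.8
grip_force: 0.0
time: 1.48
tool_pos: [147.8, -581.5, 404.7]
tcp_rot: [-180.0, -0.0, 91.5]
ft_force: [0.6, 0.3, -0.7]
finger_gap: 85.2
grip_force: 0.0
time: 2.1
tool_pos: [285.4, -423.3, 363.8]
tcp_rot: [-180.0, -0.1, 91.5]
ft_force: [0.4, -0.9, 0.2]
finger_gap: 85.1
grip_force: 0.0
time: 2.72
tool_pos: [420.8, -268.4, 324.1]
tcp_rot: [-180.0, -0.1, 91.6]
ft_force: [-0.4, -0.1, 0.3]
finger_gap: 85.4
grip_force: 0.0
[[296.64519727 187.55664315]]
[[811. -12. 100.]
 [778. -78. 100.]]
[[322, 88], [512, 98], [473, 281], [409, 298], [313, 294]] [[422.0, -173.0, 26.0], [599.0, -175.0, 26.0], [596.0, -368.0, 26.0], [527.0, -391.0, 26.0], [419.0, -388.0, 26.0]]
```

View pics/w1.png

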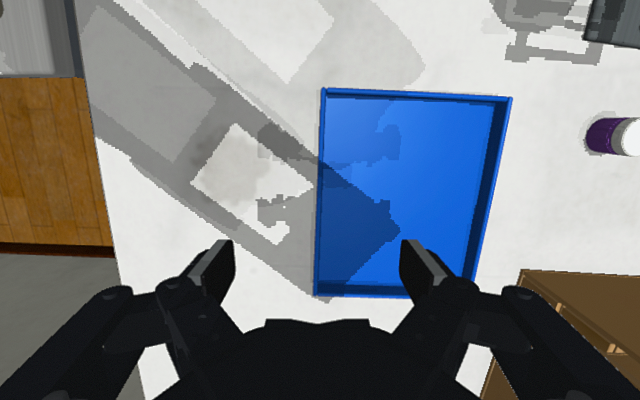

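The tray's corners are clear at (322,88), (512,98) and (313,294), which puts its centre near (509,-281) with yaw about -0.7°. Next I grip the middle of its near wall.

```bash
python3 -m jog '-0.13 0.02 0.4 0 0 0.037 -1;0 0 0.4 0 0 0 -1;0 0 0.35 0 0 0 -1;0 0 0.23 0 0 0 -1;0 0 0 0 0 0 -1'; python3 -m jog '0 0 0 0 0 0 1;0 0 0 0 0 0 1;0 0 0 0 0 0 1;0 0 0 0 0 0 1;0 0 0 0 0 0 1' 50;python3 -m jog '0 0 0 0 0 0 1;0 0 0 0 0 0 1;0 0 0 0 0 0 1;0 0 0 0 0 0 1;0 0 0 0 0 0 1' 50
```

```text
time: 3.45
tool_pos: [420.2, -284.0, 185.1]
tcp_rot: [-179.8, -0.1, 89.1]
ft_force: [-0.8, 0.5, -0.1]
finger_gap: 85.4
grip_force: 0.0
time: 4.08
tool_pos: [422.1, -283.1, 187.2]
tcp_rot: [180.0, 0.0, 89.3]
ft_force: [-1.5, 0.4, 4.6]
finger_gap: 3.6
grip_force: 51.4
time: 4.7
tool_pos: [422.1, -283.2, 187.2]
tcp_rot: [180.0, 0.0, 89.3]
ft_force: [-0.9, 1.5, 6.6]
finger_gap: 3.5
grip_force: 51.5
```

```bash
python3 -m jog '0 0 0 0 0 0.0485 1;0 0 0 0 0 0.0485 1;0.3 0.04 0 0 0 0 1;0.3 0.04 0 0 0 0 1;0.3 0.04 0 0 0 0 1'; python3 -m jog '0.3 0.04 0 0 0 0 1;0.3 0.04 0 0 0 0 1;0.3 0.04 0 0 0 0 1;0.3 0.04 0 0 0 0 1;0.3 0.03 0 0 0 0 1'; python3 -m jog '0.15 0 0 0 0 0 1;0 0 0 0 0 0 1;0 0 0 0 0 0 1'
python3 - <<'E'
from h import *
s=cam('wrist');save(s,'w2')
b=cam('scene');save(b,'s2')
hsv=cv2.cvtColor(b['img'],cv2.COLOR_RGB2HSV)
m=cv2.inRange(hsv,(108,150,40),(125,255,255));m[:150]=0
c=max(cv2.findContours(m,0,2)[0],key=cv2.contourArea)
ap=cv2.approxPolyDP(cv2.convexHull(c),4,True).reshape(-1,2);print(ap.tolist(),plane(b,ap,26).round().tolist())
E
```

```text
time: 5.32
tool_pos: [444.4, -194.7, 187.2]
tcp_rot: [179.9, 0.1, 83.5]
ft_force: [-1.1, -2.3, 3.1]
finger_gap: 3.6
grip_force: 51.1
time: 5.95
tool_pos: [480.4, -47.6, 187.2]
tcp_rot: [179.9, 0.1, 83.5]
ft_force: [-1.3, -2.1, 3.2]
finger_gap: 3.6
grip_force: 51.2
time: 6.32
tool_pos: [482.0, -32.7, 187.2]
tcp_rot: [179.9, -0.1, 83.5]
ft_force: [0.9, 4.5, 5.7]
finger_gap: 3.3
grip_force: 51.5
[[349, 196], [360, 247], [333, 265], [297, 225]] [[642.0, -148.0, 26.0], [470.0, -11.0, 26.0], [479.0, 90.0, 26.0], [665.0, 61.0, 26.0]]
```

View pics/s2.png

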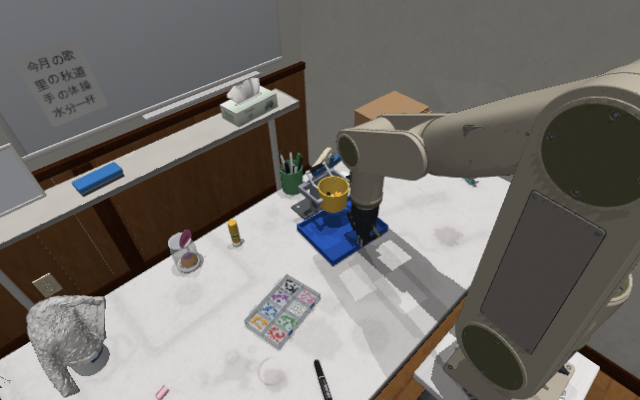

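The tray now sits under the pot, centred within a few mm of the drop spot: left corners at (333,265) and (297,225). I release it and go above the bar.

```bash
python3 -m jog '0 0 0 0 0 0 -0.2;0 0 0 0 0 0 -0.2;0 0 0 0 0 0 -0.2;0 0 0 0 0 0 -0.2;0 0 -0.1 0 0 0 -0.2'; python3 -m jog '0 0 -0.5 0 0 0 0.3;0 0 -0.5 0 0 0 0.3;0 0 -0.5 0 0 0 0.3;0 0 -0.5 0 0 0 0.3;0 0 -0.3 0 0 0 0.3';python3 -m jog '0.01 0.4 0 0 0 0 0.3;0.01 0.4 0 0 0 0 0.3;0 0.4 0 0 0 0 0.3;0 0.4 0 0 0 0 0.3;0 0 0 0 0 0 0.3'
python3 - <<'E'
from h import *
s=cam('wrist');save(s,'w3')
print(sense()['tool_pos'],proj(s,[(694,-52,172),(698,-30,172),(690,-74,172),(613,-45,152)]).round(1).tolist())
E
```

```text
time: 7.05
tool_pos: [481.0, -33.2, 196.2]
tcp_rot: [-179.9, -0.0, 83.5]
ft_force: [0.3, 0.1, 0.0]
finger_gap: 51.1
grip_force: 0.0
time: 7.68
tool_pos: [481.6, -33.2, 430.9]
tcp_rot: [179.7, 0.0, 83.5]
ft_force: [0.5, 0.1, -1.1]
finger_gap: 29.8
grip_force: 0.0
time: 8.3
tool_pos: [642.3, -49.7, 425.3]
tcp_rot: [-179.9, -0.0, 83.5]
ft_force: [0.1, 0.1, -0.7]
finger_gap: 29.9
grip_force: 0.0
[641.28634648 -49.47107309 425.94040578] [[379.5, 198.4], [383.0, 172.1], [376.2, 223.4], [285.3, 194.6]]
```

View pics/w3.png

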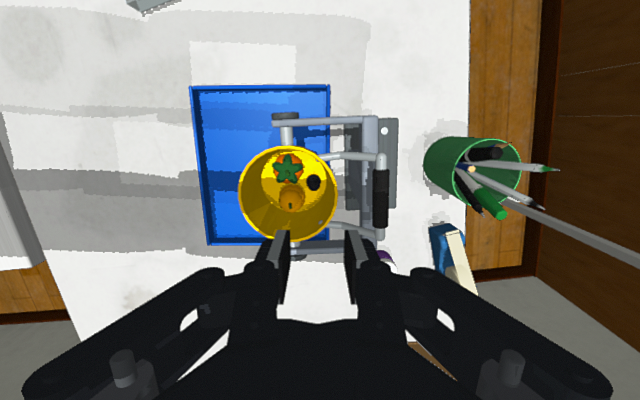

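The sleeve's centre is at (381,198), against (379.5,198) predicted, and the rim is at (288,193). The tray lies under the pot, x pixels 190–330. One check of the tray corners and the stand's yaw.

Run:
```python
from h import *
s=cam('wrist')
print('bar',plane(s,[(381,168),(380,227),(381,198)],172).round().tolist(),'rim',plane(s,[(288,193)],152).round())
t=plane(s,[(190,87),(330,85),(331,240),(208,245)],26);print('tray',t.round().tolist())
print('yoke',plane(s,[(277,116),(276,252)],138).round().tolist(),'cross-piece back',plane(s,[(377,117)],136).round(),plane(s,[(433,140)],100).round())
```

```text
bar [[696.0, -26.0, 172.0], [692.0, -78.0, 172.0], [694.0, -52.0, 172.0]] rim [[615. -44. 152.]]
tray [[493.0, 76.0, 26.0], [669.0, 58.0, 26.0], [649.0, -152.0, 26.0], [469.0, -140.0, 26.0]]
yoke [[613.0, 25.0, 138.0], [592.0, -108.0, 138.0]] cross-piece back [[702.  14. 136.]] [[767. -17. 100.]]
```

```bash
python3 -m jog '0.04 0.52 0 0 0 0 0.3;0 0 0 0 0 0 0.3;0 0 0.4 0 0 0 0.3;0 0 0.4 0 0 0 0.3;0 0 0.18 0 0 0 0.3';python3 -m jog '0 0 0 0 0 0 0.45;0 0 0 0 0 0 0.45;0 0 0 0 0 0 0.45'
python3 - <<'E'
from h import *
s=cam('wrist');save(s,'w4')
# rows for the arc: bar offsets along tool y / z (scaled), relative steps
for d in(5,10):
    f=np.radians(30.4+np.arange(0,135.1,d)); print(np.round(np.diff(92.8*np.cos(f))/100,3).tolist(),np.round(-np.diff(92.8*np.sin(f))/100,3).tolist())
E
```

```text
time: 9.02
tool_pos: [691.3, -51.0, 327.4]
tcp_rot: [-179.9, -0.0, 83.5]
ft_force: [-0.2, 0.2, 0.3]
finger_gap: 30.0
grip_force: 0.0
time: 9.4
tool_pos: [693.5, -51.4, 331.4]
tcp_rot: [179.8, 0.0, 83.5]
ft_force: [0.6, -0.4, -0.9]
finger_gap: 23.5
grip_force: 0.0
[-0.044, -0.05, -0.055, -0.06, -0.065, -0.069, -0.072, -0.075, -0.077, -0.079, -0.08, -0.081, -0.081, -0.08, -0.079, -0.077, -0.075, -0.072, -0.068, -0.064, -0.059, -0.054, -0.049, -0.043, -0.037, -0.03, -0.024] [-0.068, -0.064, -0.059, -0.054, -0.049, -0.043, -0.037, -0.03, -0.024, -0.017, -0.01, -0.003, 0.004, 0.011, 0.018, 0.025, 0.032, 0.038, 0.044, 0.05, 0.055, 0.06, 0.065, 0.069, 0.072, 0.075, 0.077]
[-0.094, -0.115, -0.133, -0.147, -0.157, -0.161, -0.161, -0.156, -0.146, -0.132, -0.114, -0.092, -0.067] [-0.132, -0.114, -0.092, -0.067, -0.041, -0.013, 0.015, 0.043, 0.069, 0.094, 0.115, 0.133, 0.147]
```

View pics/w4.png

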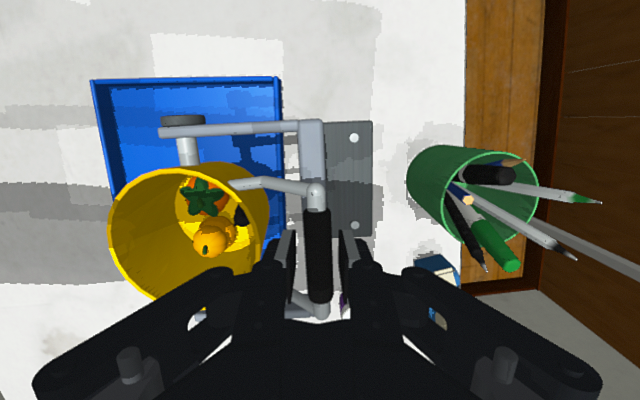

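```bash
python3 -m jog '0 0 0.05 0 0 0 0.45;0 -0.044 -0.068 0 0 0 0.45;0 -0.05 -0.064 0 0 0 0.45;0 -0.055 -0.059 0 0 0 0.45;0 -0.06 -0.054 0 0 0 0.45' && python3 -m jog '0 -0.065 -0.049 0 0 0 0.45;0 -0.069 -0.043 0 0 0 0.45;0 -0.072 -0.037 0 0 0 0.45;0 -0.075 -0.03 0 0 0 0.45;0 -0.077 -0.024 0 0 0 0.45'
python3 - <<'E'
from h import *
a=cam('wrist');b=cam('scene')
A=cv2.resize(a['img'],(480,300));B=cv2.resize(b['img'][140:280,250:475],(480,300))
cv2.imwrite('pics/m5.png',np.vstack([A,B])[:,:,::-1])
E
```

```text
time: 10.07
tool_pos: [672.1, -49.1, 349.6]
tcp_rot: [179.9, 0.0, 83.5]
ft_force: [3.7, -1.5, 1.5]
finger_gap: 23.9
grip_force: 1.8
time: 10.7
tool_pos: [635.9, -44.7, 366.4]
tcp_rot: [-180.0, -0.0, 83.5]
ft_force: [1.6, -0.3, 0.9]
finger_gap: 23.7
grip_force: 0.9
```

View pics/m5.png

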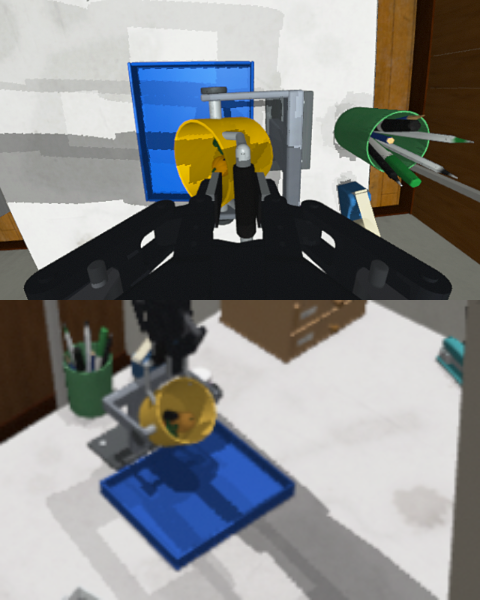

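The pot is tilted by about 45°, the bar is caged between the fingers, and the figurines are still inside above the tray. I keep going.

```bash
python3 -m jog '0 -0.079 -0.017 0 0 0 0.45;0 -0.08 -0.01 0 0 0 0.45;0 -0.081 -0.003 0 0 0 0.45;0 -0.081 0.004 0 0 0 0.45;0 -0.08 0.011 0 0 0 0.45' && python3 -m jog '0 -0.079 0.018 0 0 0 0.45;0 -0.077 0.025 0 0 0 0.45;0 -0.075 0.032 0 0 0 0.45;0 -0.072 0.038 0 0 0 0.45;0 -0.068 0.044 0 0 0 0.45' && python3 -m jog '0 -0.064 0.05 0 0 0 0.45;0 -0.059 0.055 0 0 0 0.45;0 -0.054 0.06 0 0 0 0.45;0 -0.049 0.065 0 0 0 0.45;0 -0.043 0.069 0 0 0 0.45' && python3 -m jog '0 -0.05 0.05 0 0 0 0.45;0 -0.04 0.04 0 0 0 0.45;0 0 0 0 0 0 0.45;0 0 0 0 0 0 0.45;0 0 0 0 0 0 0.45'
python3 - <<'E'
from h import *
a=cam('scene');b=cam('side');save(a,'t_scene');save(b,'t_side')
for n,s in(('sc',a),('si',b)):
    hsv=cv2.cvtColor(s['img'],cv2.COLOR_RGB2HSV)
    for k,lo,hi in(('yel',(18,150,90),(30,255,255)),('org',(8,150,90),(17,255,255)),('grn',(45,100,30),(80,255,255))):
        m=cv2.inRange(hsv,lo,hi);m[:150]=0
        for c in cv2.findContours(m,0,2)[0]:
            x,y,w,h=cv2.boundingRect(c)
            if cv2.contourArea(c)>6 and 270<x<420 and y<280: print(n,k,(x,y,w,h),plane(s,[(x+w/2,y+h/2)],20).round()[0,:2])
E
```

```text
time: 11.42
tool_pos: [596.1, -40.3, 368.0]
tcp_rot: [180.0, -0.0, 83.5]
ft_force: [1.0, -1.0, 0.3]
finger_gap: 23.6
grip_force: 0.7
time: 12.05
tool_pos: [559.4, -36.1, 351.9]
tcp_rot: [-180.0, -0.0, 83.5]
ft_force: [1.2, -0.5, 0.4]
finger_gap: 23.9
grip_force: 0.6
time: 12.68
tool_pos: [532.8, -33.0, 321.9]
tcp_rot: [-180.0, -0.0, 83.5]
ft_force: [0.9, 0.2, 0.7]
finger_gap: 23.7
grip_force: 0.6
time: 13.3
tool_pos: [525.9, -32.4, 313.5]
tcp_rot: [179.6, 0.0, 83.5]
ft_force: [20.4, -3.1, -11.0]
finger_gap: 23.4
grip_force: 10.0
sc yel (335, 217, 9, 9) [587. -46.]
sc yel (315, 174, 30, 34) [ 708. -125.]
sc org (331, 231, 9, 5) [561.  -2.]
sc org (335, 218, 10, 7) [586. -47.]
sc grn (332, 226, 8, 7) [571. -14.]
sc grn (280, 165, 22, 29) [847. -71.]
sc grn (293, 152, 8, 14) [ 921. -163.]
si yel (324, 218, 8, 7) [582. -49.]
si yel (307, 183, 20, 27) [680. -59.]
si grn (316, 225, 7, 7) [571. -13.]
si grn (287, 153, 21, 22) [826. -58.]
```

The orange and yellow pumpkins read as in the tray, and the pot is at its stop. I ease off and check for the cat.

```bash
python3 -m jog '0 0.05 -0.04 0 0 0 0.45;0 0 0 0 0 0 0.45;0 0 0 0 0 0 0.45;0 0 0 0 0 0 0.45'
python3 - <<'E'
from h import *
out=[]
for n in('scene','side'):
    s=cam(n)
    hsv=cv2.cvtColor(s['img'],cv2.COLOR_RGB2HSV)
    tray=proj(s,[(492,80,5),(671,58,5),(647,-158,5),(468,-138,5)]).astype(int)
    m=cv2.inRange(s['img'],(0,0,0),(60,60,60)); k=np.zeros_like(m);cv2.fillPoly(k,[tray],255)
    for c in cv2.findContours(m&k,0,2)[0]:
        x,y,w,h=cv2.boundingRect(c)
        if cv2.contourArea(c)>5: print(n,(x,y,w,h),plane(s,[(x+w/2,y+h/2)],15).round()[0,:2])
    out.append(cv2.resize(s['img'][165:285,270:430],(400,300),interpolation=2))
w=cv2.resize(cam('wrist')['img'],(400,250))
out.append(w);cv2.imwrite('pics/m6.png',np.hstack([np.vstack(out[:2]),np.vstack([w,np.zeros((350,400,3),np.uint8)])])[:,:,::-1])
E
```

```text
time: 13.9
tool_pos: [528.8, -32.6, 317.1]
tcp_rot: [-180.0, -0.0, 83.5]
ft_force: [0.3, -0.0, -0.1]
finger_gap: 23.5
grip_force: 0.0
scene (357, 217, 5, 9) [546. -94.]
scene (354, 203, 6, 5) [ 600. -142.]
scene (346, 198, 7, 5) [ 633. -142.]
side (318, 224, 7, 4) [579. -24.]
side (344, 223, 5, 7) [542. -94.]
side (327, 200, 16, 24) [605. -86.]
```

View pics/m6.png

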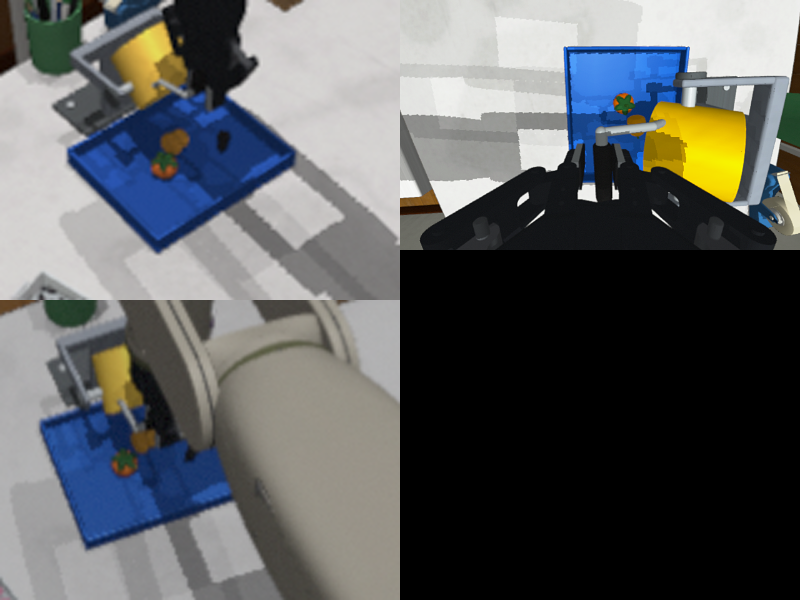

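All three figurines lie in the tray: cat near (222,140), orange (165,165) and yellow (175,140) in the upper left panel. I swing the pot back.

```bash
python3 -m jog '0 0 0.06 0 0 0 0.45;0 0.03 -0.075 0 0 0 0.45;0 0.037 -0.072 0 0 0 0.45;0 0.043 -0.069 0 0 0 0.45;0 0.049 -0.065 0 0 0 0.45' && python3 -m jog '0 0.054 -0.06 0 0 0 0.45;0 0.059 -0.055 0 0 0 0.45;0 0.064 -0.05 0 0 0 0.45;0 0.068 -0.044 0 0 0 0.45;0 0.072 -0.038 0 0 0 0.45' && python3 -m jog '0 0.075 -0.032 0 0 0 0.45;0 0.077 -0.025 0 0 0 0.45;0 0.079 -0.018 0 0 0 0.45;0 0.08 -0.011 0 0 0 0.45;0 0.081 -0.004 0 0 0 0.45' && python3 -m jog '0 0.081 0.003 0 0 0 0.45;0 0.08 0.01 0 0 0 0.45;0 0.079 0.017 0 0 0 0.45;0 0.077 0.024 0 0 0 0.45;0 0.075 0.03 0 0 0 0.45' && python3 -m jog '0 0.072 0.037 0 0 0 0.45;0 0.069 0.043 0 0 0 0.45;0 0.065 0.049 0 0 0 0.45;0 0.06 0.054 0 0 0 0.45;0 0.055 0.059 0 0 0 0.45' && python3 -m jog '0 0.05 0.064 0 0 0 0.45;0 0.044 0.068 0 0 0 0.45;0 0.03 0.02 0 0 0 0.45;0 0 0 0 0 0 0.45'
```

```text
time: 14.68
tool_pos: [544.4, -34.2, 340.0]
tcp_rot: [-179.8, -0.0, 83.5]
ft_force: [-12.2, 2.0, 7.3]
finger_gap: 23.4
grip_force: 6.1
time: 15.3
tool_pos: [577.0, -38.1, 364.6]
tcp_rot: [180.0, -0.0, 83.5]
ft_force: [-0.7, 0.7, 1.2]
finger_gap: 23.1
grip_force: 0.7
time: 15.92
tool_pos: [615.9, -42.5, 373.2]
tcp_rot: [180.0, 0.0, 83.5]
ft_force: [-1.5, -0.1, 1.3]
finger_gap: 23.4
grip_force: 0.4
time: 16.55
tool_pos: [654.8, -47.0, 364.5]
tcp_rot: [-180.0, 0.0, 83.5]
ft_force: [-0.7, 0.3, 0.4]
finger_gap: 23.5
grip_force: 0.3
time: 17.18
tool_pos: [686.6, -50.6, 340.1]
tcp_rot: [-180.0, 0.0, 83.5]
ft_force: [-1.0, 0.5, -0.3]
finger_gap: 23.5
grip_force: 0.4
time: 17.68
tool_pos: [698.3, -51.9, 324.4]
tcp_rot: [-179.9, 0.0, 83.5]
ft_force: [-2.6, 1.0, -2.0]
finger_gap: 23.7
grip_force: 1.7
```

```bash
python3 -m jog '0 0.03 0 0 0 0 0.45;0 0 0 0 0 0 0.45'; python3 -m jog '0 0.03 0 0 0 0 0.45;0 0 0 0 0 0 0.45'
```

```text
time: 17.92
tool_pos: [700.2, -52.1, 323.1]
tcp_rot: [-179.6, -0.0, 83.5]
ft_force: [-9.9, 0.0, -5.2]
finger_gap: 23.6
grip_force: 4.4
time: 18.18
tool_pos: [701.9, -52.2, 322.1]
tcp_rot: [-179.3, 0.0, 83.5]
ft_force: [-18.9, 2.1, -3.0]
finger_gap: 23.2
grip_force: 9.5
```

The force climbs with hardly any motion, so the pot is at its upright stop. I centre the fingers, lift clear and check.

```bash
python3 -m jog '0 -0.1 0 0 0 0 0.4;0 0 0 0 0 0 0.4;0 0 -0.2 0 0 0 0.4;0 0 -0.4 0 0 0 0.4;0 0 -0.5 0 0 0 0.4'; python3 -m jog '0 -0.52 0 0 0 0 0.4;0 0 0 0 0 0 0.4;0 0 0 0 0 0 0.4'
python3 - <<'E'
from h import *
s=cam('wrist');print(sense()['tool_pos'].round(1),sense()['ft_force'].round(1))
hsv=cv2.cvtColor(s['img'],cv2.COLOR_RGB2HSV)
dark=cv2.inRange(s['img'],(0,0,0),(60,60,60))
p=proj(s,[(694,-52,172)])[0].astype(int);x0,y0=p[0]-35,p[1]-45;print('expect bar',p)
for c in cv2.findContours(dark[y0:y0+85,x0:x0+70].copy(),0,2)[0]:
    x,y,w,h=cv2.boundingRect(c)
    if cv2.contourArea(c)>100: print('bar',x+x0,y+y0,w,h,plane(s,[(x+x0+w/2,y+y0+h/2)],172).round())
m=cv2.inRange(hsv,(18,150,90),(30,255,255)); m[y0+90:]=0
c=max(cv2.findContours(m,0,2)[0],key=cv2.contourArea);print('pot',cv2.boundingRect(c))
for n in('scene','side'):
    s=cam(n);hsv=cv2.cvtColor(s['img'],cv2.COLOR_RGB2HSV)
    for k,lo,hi in(('org',(8,150,90),(17,255,255)),('yel',(18,150,90),(30,255,255)),('grn',(45,100,30),(80,255,255))):
        m=cv2.inRange(hsv,lo,hi);m[:150]=0
        for c in cv2.findContours(m,0,2)[0]:
            x,y,w,h=cv2.boundingRect(c)
            if cv2.contourArea(c)>6 and 300<x<420 and y<280: print(n,k,(x,y,w,h),plane(s,[(x+w/2,y+h/2)],20).round()[0,:2])
E
```

```text
time: 18.8
tool_pos: [694.5, -51.5, 437.7]
tcp_rot: [180.0, 0.0, 83.5]
ft_force: [0.3, -0.8, 0.2]
finger_gap: 25.4
grip_force: 0.0
time: 19.18
tool_pos: [643.2, -45.6, 437.4]
tcp_rot: [179.8, 0.0, 83.5]
ft_force: [0.8, -0.3, -0.8]
finger_gap: 25.3
grip_force: 0.0
[643.5 -45.7 437.2] [-0.2 -0.4  0.3]
expect bar [374 198]
bar 367 171 16 56 [[695. -52. 172.]]
pot (240, 149, 95, 92)
scene org (331, 231, 9, 5) [561.  -2.]
scene org (335, 218, 10, 8) [584. -46.]
scene yel (318, 177, 31, 35) [ 688. -121.]
scene grn (332, 226, 8, 7) [571. -14.]
side org (319, 231, 4, 4) [555. -10.]
side yel (325, 217, 8, 8) [582. -52.]
side yel (309, 180, 30, 35) [667. -78.]
side grn (315, 225, 8, 8) [570. -11.]
```

The bar and pot boxes match the starting ones, (318,177,31,35) and (309,180), so the pot is upright. The pumpkins have not moved from where they fell.

```bash
python3 -c "from bench import *; print(hand_in())"
```

```text
the job is handed in; nothing more can be done
None
```

I've handed the job in: all three figurines dropped into the tray under the pot, the pot is back at its upright stop, and the arm is clear. It finished at about 19 s of the 72 s allowed, and I saw no contact with the bead case, glue stick or paint pot; no verdict came back.

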